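# Change the push-push filter cassette in the bench dust collector

## Robot

A 6-joint arm with a two-finger parallel gripper is mounted at the origin on the work surface. World frame = base frame: x ahead of the robot, y to its left, z up, the work surface at z = 0. Lengths are in m, angles in rad, forces in N, time in s.
With the tool pointing down it reaches from about 0.3 to 1 m from the base axis. Payload 5.1 kg.
Tool frame: the origin (TCP) lies at the very end of the fingers, on their centre line; the grasp point (between the pads) lies 19 mm behind it; x points along the fingers, y is the direction in which the jaws open and shut, and the axes are right-handed (so a half turn about x gives the same grasp; the last joint's range is limited). The gripper opens to 95 mm and grips with 3 to 60 N. Pads are 20 mm wide; open, the fingers measure 119 mm over their backs; the gripper's body (75 mm by 180 mm) begins 59 mm behind the grasp point.
Start: joints at [-1.35, 0.124, 1.65, -0, 1.367, -0.083], TCP at [0.194, -0.62, 0.18] pointing down, gripper open.
Joint ranges: [-2.61, 2.61], [-1.02, 2.33], [0.03, 2.71], [-1.35, 4.49], [0.32, 2.68], [-2.91, 2.91]. Speed limits (rad/s): [2.57, 2.57, 3.14, 3.14, 3.14, 3.14].

## Interface

Orientations are given as a unit quaternion [w, x, y, z].
In Python, from cell import manip gives the robot as it stands. The module is installed in compiled form; this text tells all that it offers. Calls block until the motion is done:
- manip.move_pose(position, orientation): joint-space move of the TCP to a pose.
- manip.move_l(position, rate=0.15, rot=None, stop_force=None): straight line of the TCP; rot=None keeps the orientation; rate is the mean speed in m/s. With stop_force (N) it stops when the force on the tool has changed by that much, and returns True; else False.
- manip.move_j(angles): joint-space move.
- manip.open() and manip.grab(grip_force=None): open the fingers fully, or close them until they stop; grip_force is the grip in N (None keeps the last).
- manip.hold(seconds).
- manip.ik(position, orientation): joint angles nearest the present ones, or None.
- manip.capture(name): name is "scene" or "top"; returns a dict with "pixels" (420x560x3 uint8, blue, green, red), "K" (3x3 intrinsics, pixels), "distortion" ([k1, k2, p1, p2, k3] as OpenCV has them; the pictures are not rectified), "R" (3x3) and "t" (3): a world point X has camera coordinates R X + t. Camera axes: x right, y down, z forward; pixel columns grow to the right and rows downward; lengths in m; the calibration is good to about 2 mm. A picture is of the moment at which its call begins. There is no depth.
A pose or a line that the arm cannot do raises manip.Unreachable and nothing moves.
- manip.close_job(): hands the job in, once; it reports no verdict.
Readings, each from a call of its own:
- manip.get_time(): time.
- manip.get_qpos(): joint angles.
- manip.get_dq(): joint speeds.
- manip.get_effort(): joint torques, N m.
- manip.get_ee_pos(): TCP position.
- manip.get_ee_rot(): TCP orientation.
- manip.get_wrist_force(): force on the tool from outside, world axes, zero at the start.
- manip.get_ft_torque(): the same for the moment, N m.
- manip.get_width(): opening from 0.0 (shut) to 1.0 (fully open).
Only numpy, scipy, OpenCV 4.12 (cv2) and the standard library are available. Lean on these libraries where they do the work, as an engineer would, in place of code of your own. Each camera call takes 0.05 s, during which the arm holds its last target. There are 200 camera calls.

## Task

Change the filter cassette in the dust collector on the lattice-maker's bench: press the old cassette in its sloping slot until the catch lets go and it pops up, pull it out and put it in the empty open bin. Then take the spare that fits the slot, the thinner of the two standing in the wooden tray, slide it into the slot and press it fully home until the catch holds it down, then let go. Press firmly but do not force it, and leave the thicker spare standing where it is.

Things in the scene. Friction and masses are not known exactly. Their poses are not given: they have to be found in the camera images.
- collector: bench dust collector, fixed, grey, about 260 (x) by 170 (y) by 165 mm high; origin on the bench below the mouth of its slot, x from its front to its back, z up. The top of its front block slopes 30 degrees from level, looking up and to its -x side; the slot is in this flat face, which reaches 70 mm up the slope, 50 down and 78 to either side. Nothing near stands above the face's plane
- slot: slot in the collector; origin at the centre of its mouth, in the sloping face, 130 mm above the bench; z straight out (30 degrees from vertical), x up the slope, y level across. Opening 30 (x) by 80 mm (y), with a 45-degree lead-in 5 mm wide and deep all round. A cassette lies in it with its z along the slot's z, thickness along x; a half turn of the cassette about z makes no difference
- carriage (a joint): depth of the sprung carriage in the slot (m, grows as pressed): 0 up, about 0.0245 held by the catch (so at the start, under the old cassette), 0.0315 at the hard end stop. Press from 0 to the stop and let go: the catch holds it at 0.0245. Press from 0.0245 to the stop and let go: it rises to 0. The press must go past 0.030 to work the catch
- plate (a point): centre of the top of the carriage plate, on which the cassette's underside rests: 54.5 mm below the mouth with the carriage up, 79 mm when caught, 86 mm at the stop. Its spring pushes outward with 5 N (up) to 8 N (stop), damping adds 0.4 N per 10 mm/s of pressing speed; a force well above that is the end stop
- used: old filter cassette, in the slot: grey plastic, pleated paper on its broad faces, 26 mm thick (x), 76 wide (y), body 80 long (z), on top a low roof-shaped ridge with a flat 8 by 60 mm crest 87 mm from the underside; origin at the centre of the underside, z to the crest; about 200 g. It rests loose on the carriage, 2 mm play all round, and draws out along the slot's z once up
- used_mid (a point): middle of the old cassette, on its axis 40 mm from its underside. When the catch holds the cassette only its ridge, too sloping to pinch, stands out (crest 8 mm above the sloping face); popped up, 25 mm of the body stands out below the ridge
- fresh: new cassette, same size and look as the old one (body 26 by 76 by 80 mm, crest at 87 mm, about 200 g), standing upright in the tray; origin at the centre of its underside, x through its thickness, z to the crest
- thick: thicker spare for another machine: the same but 36 mm thick (x); does not fit the slot; upright in the same tray, its centre about 96 mm from the thin one's; origin at the centre of its underside
- tray: low plywood tray, fixed, 210 by 130 mm, rim 16 mm high, floor 6 mm; the two spares stand in it; origin at the centre of its underside
- bin: black open bin for old cassettes, fixed, empty, 170 by 170 mm, 70 mm high, walls and floor 5 mm; origin at the centre of its underside, z up
Mind the look-alikes: they are no part of the job. Leave any green, pink or purple look-alike of the used alone.

How it is judged:
On the way, in this order (a step that is already met when the one before it is completed fails the run):
1. the old cassette has been released by the catch and has popped up in the slot (value of joint carriage below 0.004 m and z of used in the frame of slot between -0.06 and -0.03 m and angle between the z axis of used and the z axis of slot, either way round below 0.2 rad), for 0.05 s.
2. the old cassette lies in the bin, let go (x of used_mid in the frame of bin between -0.08 and 0.08 m and y of used_mid in the frame of bin between -0.08 and 0.08 m and z of used_mid in the frame of bin between 0 and 0.065 m and linear speed of used below 0.03 m/s and contact force between the fingers and used below 0.1 N), for 0.1 s.
At the end, for the whole second after the job is handed in: the thin new cassette sits in the slot, held down by the catch (carriage 0.0225 to 0.0275, underside 76 to 83 mm below the mouth, within 4 mm of the slot's centre line and 0.12 rad of its direction); the old one lies still in the bin, its middle inside the walls and below 65 mm (value of joint carriage between 0.0225 and 0.0275 m and z of fresh in the frame of slot between -0.083 and -0.076 m and x of fresh in the frame of slot between -0.004 and 0.004 m and y of fresh in the frame of slot between -0.004 and 0.004 m and angle between the z axis of fresh and the z axis of slot, either way round below 0.12 rad and linear speed of fresh below 0.02 m/s and x of used_mid in the frame of bin between -0.08 and 0.08 m and y of used_mid in the frame of bin between -0.08 and 0.08 m and z of used_mid in the frame of bin between 0 and 0.065 m and linear speed of used below 0.03 m/s); the robot touches nothing.
It fails at once if a cassette is forced in the slot (more than 80 N between it and the collector) (contact force between any of used, fresh and collector above 80 N).
It fails at once if the thicker spare is moved by more than 30 mm or tipped over (distance of thick from where it was at the start of the episode above 0.03 m or angle between thick's own z axis and vertical above 0.5 rad).
It also fails if it takes over 66 s, if anything falls off the work surface, if the arm or the gripper's body presses on something with over 40 N, if the wrist force passes 120 N, or if a joint passes its speed limit or range.

## Working session

There is one attempt and no reset: what is moved stays moved. The work goes in short steps, each a Python script; the robot and the scene stay as the last script left them, time stands still between calls to the robot, and variables do not carry over. Pictures are saved under pics/ and viewed, about 8 in all and at most 12, crops included, and the job is handed in when it is done.

```bash
mkdir -p pics; ls
python3 - <<'E'
from cell import manip
import cv2,numpy as np
for n in("scene","top"):
    c=manip.capture(n); cv2.imwrite(f"pics/{n}0.png",c["pixels"]); np.savez(f"{n}0.npz",**c)
    print(n,c["K"].round(1).tolist(),c["distortion"],"pos",(-c["R"].T@c["t"]).round(3),c["R"].round(3).tolist())
print(manip.get_time(),manip.get_ee_rot())
E
```

```text
pics
scene [[400.4, 0.0, 282.7], [0.0, 400.4, 213.9], [0.0, 0.0, 1.0]] [-0.11240983  0.          0.          0.          0.        ] pos [0.823 0.483 0.821] [[-0.832, 0.555, -0.003], [0.437, 0.651, -0.62], [-0.342, -0.517, -0.784]]
top [[414.0, 0.0, 282.4], [0.0, 414.0, 217.7], [0.0, 0.0, 1.0]] [-0.01340496  0.          0.          0.          0.        ] pos [0.357 0.005 0.908] [[-0.117, -0.993, 0.006], [-0.968, 0.113, -0.224], [0.222, -0.032, -0.975]]
0.1 [-0.10633588 -0.69891007 -0.10766756  0.69901723]
```

View pics/scene0.png

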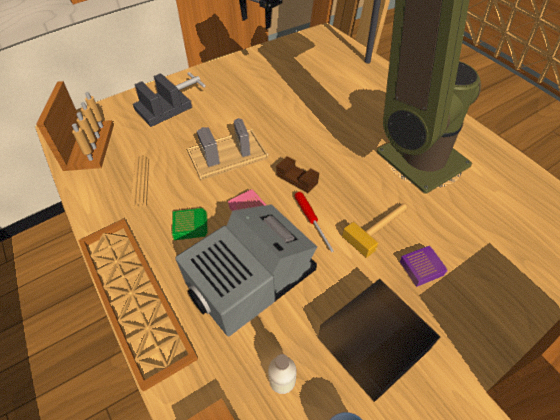

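View pics/top0.png

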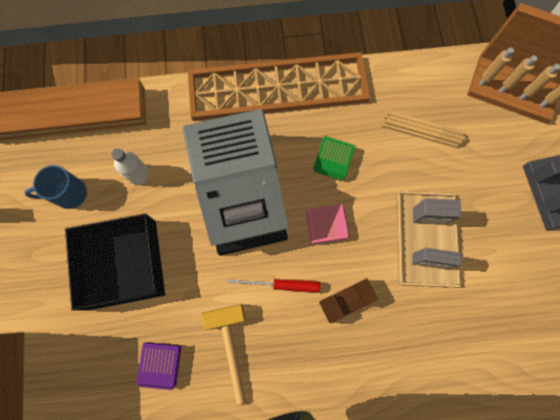

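Scene view: the collector slot is at about (278,229), the bin at (380,338), and the tray at (228,150) with spares at (207,148) and (242,138). Top view: the slot is at (243,213), the bin at (114,262), and the tray at (430,240) with spares at (437,210) and (437,259). 

Things that could be mistaken for the used cassette are the green box (334,158), pink box (328,224) and purple box (159,366), all coloured decoys. The grey one in the slot (243,213) is the target. Of the two spares, the one at (437,259) looks thinner. I'll check with crops.

Run:
```python
import cv2,numpy as np
def tile(n,u,v,w,h,s):
    im=np.load(f"{n}0.npz")["pixels"][v:v+h,u:u+w]
    im=cv2.resize(im,None,fx=s,fy=s,interpolation=cv2.INTER_CUBIC)
    for k in range(0,w,10):
        if (u+k)%10==0:
            cv2.line(im,(k*s,0),(k*s,6),(0,0,255),1)
            if (u+k)%20==0: cv2.putText(im,str(u+k),(k*s,16),0,.35,(0,0,255),1)
    for k in range(0,h,10):
        cv2.line(im,(0,k*s),(6,k*s),(0,0,255),1)
        if (v+k)%20==0: cv2.putText(im,str(v+k),(8,k*s+4),0,.35,(0,0,255),1)
    return im
a=np.hstack([tile("top",180,160,120,100,3),tile("top",390,180,80,100,3)])
b=np.hstack([tile("scene",220,200,110,100,3),tile("scene",180,110,90,100,3)])
W=max(a.shape[1],b.shape[1]);p=lambda i:cv2.copyMakeBorder(i,0,0,0,W-i.shape[1],0)
cv2.imwrite("pics/crop1.png",np.vstack([p(a),p(b)]))
```

```text
(no output)
```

View pics/crop1.png

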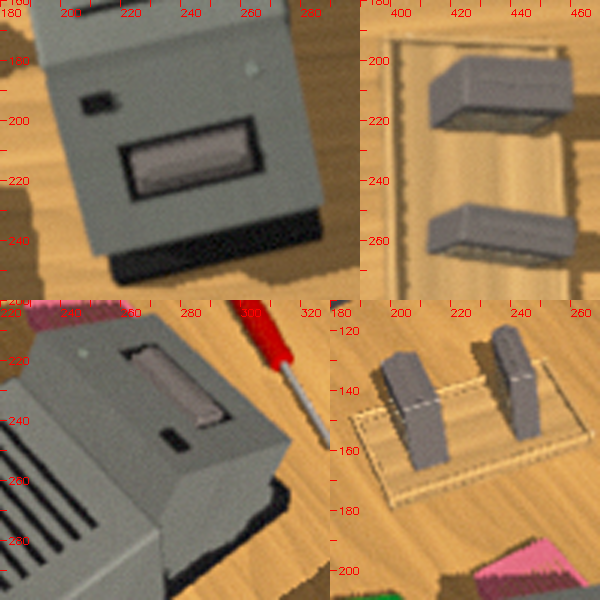

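The crop confirms it: the cassette in the slot is grey. The thin spare is at top (441,252) / scene (239,140), and the thick one at top (440,210) / scene (207,145). Next I'll fit the poses from both views.

```bash
cat > vis.py <<'E'
import cv2,numpy as np
from scipy.optimize import least_squares,minimize
from scipy.spatial.transform import Rotation as Ro
def load(t): return {n:dict(np.load(f"{n}{t}.npz")) for n in("scene","top")}
def proj(c,X):
    return cv2.projectPoints(np.asarray(X,float).reshape(-1,1,3),cv2.Rodrigues(c["R"])[0],c["t"].astype(float),c["K"],c["distortion"])[0].reshape(-1,2)
def tri(cs,pts):
    f=lambda X:np.concatenate([(proj(cs[n],X)[0]-p) for n,p in pts.items()])
    r=least_squares(f,[.5,0,.1]);return r.x,np.abs(r.fun).max()
Rt=Ro.from_euler('y',-30,degrees=True).as_matrix()  # slot axes in collector
def T(x,y,yaw): return Ro.from_euler('z',yaw).as_matrix(),np.array([x,y,0])
def slotpose(p):
    Rz,t=T(*p[:3]); return Rz@Rt, t+[0,0,.13+(p[3] if len(p)>3 else 0)]
def box(th,w=.076,h=.08,c=.087):
    a=[[sx*th/2,sy*w/2,z] for z in(0,h) for sx in(-1,1) for sy in(-1,1)]
    return np.array(a+[[sx*.004,sy*.03,c] for sx in(-1,1) for sy in(-1,1)])
E
python3 - <<'E'
from vis import *
cs=load(0)
# collector
top=dict(fu1=(195,182.7),fu0=(275,167),fl1=(211.7,245),fl0=(287.3,228.3),su1=(220,209.3),su0=(264.3,199),sl0=(268,217.3),sl1=(224,227.3))
sc=dict(fu1=(272.7,275.7),fl1=(316.7,246.7),fl0=(270,205),su1=(285.7,242.3),su0=(260,216.7),sl0=(272.7,215),sl1=(297.3,238.3))
def P(k): 
    f=k[0]=='f'; x=(.07 if f else .02)if k[1]=='u' else(-.05 if f else -.02); return [x,(.078 if f else .045)*(1 if k[2]=='1' else -1),0]
for k in sc: print(k,tri(cs,dict(top=top[k],scene=sc[k])))
def f(p):
    R,t=slotpose(p); return np.concatenate([(proj(cs[n],R@P(k)+t)[0]-v) for n,d in(("top",top),("scene",sc)) for k,v in d.items()])
r=least_squares(f,[.5,0,.2,0],loss="soft_l1");print("coll",r.x.round(4));print(f(r.x).reshape(-1,2).round(1).tolist())
bt=[(67,228),(152,215),(73,309),(163,299)];bs=[(375,399),(320,336),(438,337),(381,281)]
B=np.array([tri(cs,dict(top=a,scene=b))[0] for a,b in zip(bt,bs)]);print("bin",B.round(3).tolist(),B.mean(0))
# cassettes by silhouette
out={}
M={}
for n,(u,v,w,h) in dict(top=(395,185,75,100),scene=(185,115,75,60)).items():
    hsv=cv2.cvtColor(cs[n]["pixels"],cv2.COLOR_BGR2HSV); m=np.zeros((420,560),np.uint8)
    m[v:v+h,u:u+w]=(hsv[v:v+h,u:u+w,1]<80); M[n]=m
    print(n,m.sum())
def sil(n,X,s=4):
    h=cv2.convexHull((proj(cs[n],X)*s*16).astype(np.int32)); im=np.zeros((420*s,560*s),np.uint8); cv2.fillConvexPoly(im,h,1,shift=4)
    return cv2.resize(im.astype(np.float32),(560,420),interpolation=cv2.INTER_AREA)
def world(p,th): R,t=T(*p[:3]); return box(th)@R.T+t+[0,0,.006]
def cost(q):
    return sum(np.abs(M[n]-np.maximum(sil(n,world(q[:3],.026)),sil(n,world(q[3:6],.036)))).sum() for n in M)
def seed(a,b): X,e=tri(cs,dict(top=a,scene=b)); print(X,e); return X[:2]
x0=np.r_[seed((441,252),(239,134)),0,seed((441,209),(206,137)),0]
best=None
for y in(-.15,0,.15):
    q=x0.copy();q[2]=q[5]=y
    S=np.vstack([q]+[q+np.eye(6)[i]*(.02 if i%3<2 else .15) for i in range(6)])
    m=minimize(cost,q,method="Nelder-Mead",options=dict(initial_simplex=S,maxfev=700,xatol=1e-4,fatol=.1))
    print(m.fun,m.x.round(4))
    if best is None or m.fun<best.fun: best=m
np.savez("fit0.npz",coll=r.x,cas=best.x,bin=B.mean(0))
# overlay
T4=[]
def ov(n,u,v,w,h,s,segs):
    im=cv2.resize(cs[n]["pixels"][v:v+h,u:u+w],None,fx=s,fy=s,interpolation=cv2.INTER_CUBIC)
    for X,col in segs:
        cv2.polylines(im,[((proj(cs[n],X)+.5-[u,v])*s).astype(np.int32)],True,col,1)
    return im
w1=world(best.x[:3],.026);w2=world(best.x[3:],.036)
seg=[(w[i],c) for w,c in((w1,(0,255,0)),(w2,(255,0,0))) for i in([0,1,3,2],[4,5,7,6],[8,9,11,10])]
R,t=slotpose(r.x); g=lambda a,b,c,d:np.array([[a,c,0],[a,d,0],[b,d,0],[b,c,0]])@R.T+t
sg=[(g(-.05,.07,-.078,.078),(0,255,255)),(g(-.02,.02,-.045,.045),(0,255,0)),(g(-.015,.015,-.04,.04),(0,0,255))]
a=np.hstack([ov("top",185,160,110,95,3,sg),ov("top",390,185,80,95,3,seg)]);b=np.hstack([ov("scene",220,200,110,85,3,sg),ov("scene",185,110,80,85,3,seg)])
cv2.imwrite("pics/ov1.png",np.vstack([a,b]))
E
```

```text
fu1 (array([0.62406321, 0.14313368, 0.12738956]), np.float64(0.36370079073623174))
fl1 (array([0.50058115, 0.12401134, 0.10332716]), np.float64(0.596800251401703))
fl0 (array([ 0.5185919 , -0.02890457,  0.10157098]), np.float64(0.6405163300058803))
su1 (array([0.56200982, 0.09729178, 0.13762803]), np.float64(0.23596130691674944))
su0 (array([0.57176536, 0.01115601, 0.13896689]), np.float64(0.5496241566997355))
sl0 (array([0.53907411, 0.00855189, 0.11930371]), np.float64(0.949908192097439))
sl1 (array([0.52968629, 0.09418068, 0.12230378]), np.float64(0.035118629281726044))
coll [ 0.5524  0.0529  0.1093 -0.0014]
[[-0.1, 4.1], [1.1, 2.2], [-1.2, 0.3], [0.6, -0.4], [-1.5, -1.2], [0.1, -1.0], [0.6, 0.1], [-0.6, 0.2], [6.1, -16.8], [-0.2, 0.4], [0.7, -0.7], [-0.7, 1.0], [-1.9, 0.2], [-1.9, -0.5], [0.1, 1.6]]
bin [[0.585, 0.431, 0.048], [0.593, 0.264, 0.023], [0.411, 0.414, 0.065], [0.41, 0.244, 0.039]] [0.49991265 0.33799049 0.04387172]
top 1743
scene 864
[ 0.43721631 -0.33695643  0.06290239] 1.700413373165162
[ 0.52615125 -0.34974394  0.08271751] 0.801745654304824
491.5625 [ 0.4278 -0.3314 -0.2507  0.5281 -0.3514 -0.1132]
479.625 [ 0.4273 -0.332  -0.267   0.527  -0.3516 -0.1628]
479.9375 [ 0.4276 -0.3318 -0.259   0.5265 -0.3523 -0.1682]
```

View pics/ov1.png

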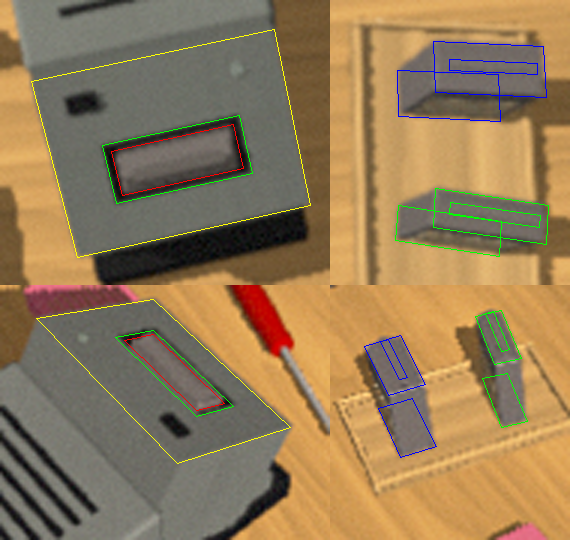

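The collector fit lies on the outline, with the fitted height within 2 mm of the text. The thin spare is at about (0.427,-0.332), yaw -0.26, and the bin centre at about (0.50,0.34). Step 1: press the old cassette.

```bash
cat > rob.py <<'E'
from cell import manip
import numpy as np
from vis import *
F=np.load("fit0.npz"); SR,ST=slotpose(F["coll"]); ST=ST.copy(); ST[2]=.1295
def quat(xa,ya,near=0):
    "tool x=xa, y=+-ya; picks the half turn with smaller |joint 6|"
    R=np.c_[xa,ya,np.cross(xa,ya)]; q=Ro.from_matrix(R).as_quat(); return q[[3,0,1,2]]
def best(pos,xa,ya):
    c=[(q,manip.ik(pos,q)) for q in(quat(xa,ya),quat(xa,-ya))]; c=[a for a in c if a[1] is not None]
    return min(c,key=lambda a:abs(a[1][5]))[0]
S=lambda x,y,z: SR@[x,y,z]+ST
def inslot(): return SR.T@(np.array(manip.get_ee_pos())-ST)
def snap(t):
    for n in("scene","top"):
        c=manip.capture(n); np.savez(f"{n}{t}.npz",**c); cv2.imwrite(f"pics/{n}{t}.png",c["pixels"])
def st(s): print(s,"t",round(manip.get_time(),2),"slot",inslot().round(4),"F",np.array(manip.get_wrist_force()).round(1),"w",round(manip.get_width(),3))
E
python3 - <<'E'
from rob import *
q=best(S(0,0,.06),-SR[:,2],SR[:,0]); print(q,manip.ik(S(0,0,.06),q))
np.save("qslot.npy",q)
manip.grab(20)
p=manip.get_ee_pos(); manip.move_l([p[0],p[1],.32],rate=.25)
manip.move_pose(S(0,0,.10),q); st("above")
manip.move_l(S(0,0,.018),rate=.12)
h=manip.move_l(S(0,0,-.01),rate=.02,stop_force=3); st(f"contact {h}")
h=manip.move_l(S(0,0,-.012),rate=.02,stop_force=25); st(f"press {h}")
manip.move_l(S(0,0,.06),rate=.08); st("up")
snap(1)
E
```

```text
[ 0.63077611  0.59213907  0.38648586 -0.31956455] [-0.06078038 -0.55932121  2.29502491  0.10901891  0.89147552 -0.2163376 ]
above t 4.91 slot [ 0.0005 -0.0006  0.1002] F [ 0.9  0.7 -0.1] w 0.005
contact False t 7.29 slot [ 0.0001 -0.     -0.0099] F [ 0.5 -1.1  0.8] w 0.005
press False t 7.54 slot [-0.0002  0.     -0.0121] F [-0.1  0.5 -0.5] w 0.007
up t 8.59 slot [-0.0006  0.      0.0595] F [ 0.5  0.9 -0.5] w 0.004
```

Run:
```python
from rob import *
cs=load(1); tp=manip.get_ee_pos()
def ov(n,u,v,w,h,s):
    im=cv2.resize(cs[n]["pixels"][v:v+h,u:u+w],None,fx=s,fy=s,interpolation=cv2.INTER_CUBIC)
    for X,c in((tp,(0,0,255)),(S(0,0,.008),(0,255,0)),(S(0,0,0),(255,0,0))): cv2.circle(im,tuple(((proj(cs[n],X)[0]+.5-[u,v])*s).astype(int)),4,c,1)
    return im
cv2.imwrite("pics/ov2.png",np.hstack([ov("top",180,140,130,130,3),ov("scene",200,150,130,130,3)]))
```

```text
(no output)
```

View pics/ov2.png

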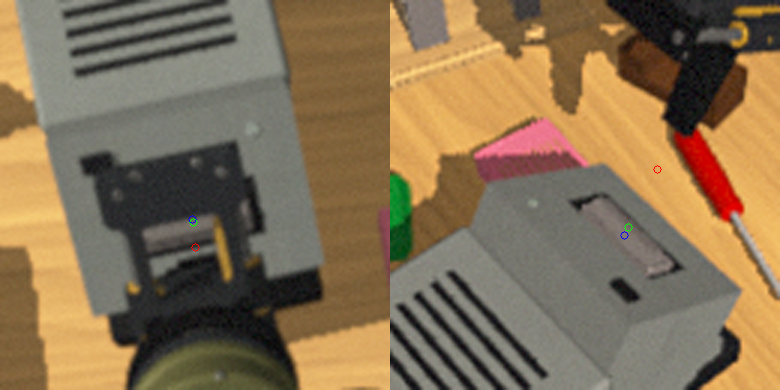

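The green and blue markers sit on the slot as predicted, and the cassette is still down. In the scene view the fingertips at tile (682,130) look short of the predicted TCP (657,170). I'll check the real tip position by marking ticks along the tool axis.

Run:
```python
from rob import *
def ov(n,t,u,v,w,h,s,tp,R):
    c=load(t)[n]; im=cv2.resize(c["pixels"][v:v+h,u:u+w],None,fx=s,fy=s,interpolation=cv2.INTER_CUBIC)
    for d,ax in [(k*.02,0) for k in range(-6,3)]+[(.0475,1),(-.0475,1)]:
        X=tp+R[:,ax]*d; col=(0,255,0) if ax==1 else ((0,0,255) if d==0 else (255,255,0))
        cv2.circle(im,tuple(((proj(c,X)[0]+.5-[u,v])*s).astype(int)),3,col,-1)
    return im
q=manip.get_ee_rot(); R=Ro.from_quat(np.array(q)[[1,2,3,0]]).as_matrix(); print(R.round(3),manip.get_ee_pos(),manip.get_qpos())
R0=Ro.from_quat([-.69891,-.10767,.69902,-.10634]).as_matrix()
a=ov("scene",1,220,90,150,150,3,np.array(manip.get_ee_pos()),R); b=ov("scene",0,220,0,110,75,3,np.array([.194,-.62,.18]),R0)
b=cv2.copyMakeBorder(b,0,a.shape[0]-b.shape[0],0,0,0); cv2.imwrite("pics/ov3.png",np.hstack([a,b]))
```

```text
[[ 0.496  0.862  0.109]
 [ 0.055  0.095 -0.994]
 [-0.867  0.499 -0.   ]] [0.52233743 0.04960946 0.18049873] [-0.06074011 -0.55835322  2.29564409  0.10898604  0.8914154  -0.21634067]
```

View pics/ov3.png

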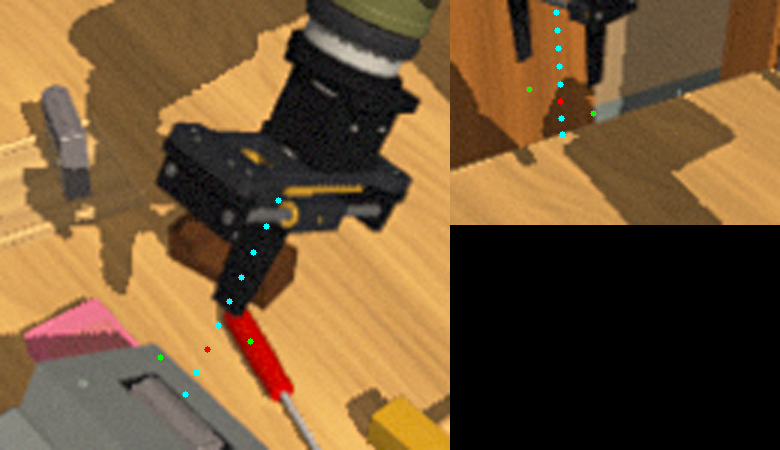

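In both pictures the real fingertips lie about 33 mm behind the reported TCP, on the axis: -34 mm closed, about -33 mm open at the start. This disagrees with the text, and it explains the missing contact. I'll measure the offset by touching the crest, with a force stop.

Run:
```python
from rob import *
manip.move_l(S(0,0,-.008),rate=.15)
h=manip.move_l(S(0,0,-.045),rate=.02,stop_force=3); st(f"contact {h}")
z=inslot()[2]
if h:
    h=manip.move_l(S(0,0,z-.014),rate=.015,stop_force=22); st(f"press {h}")
    manip.move_l(S(0,0,z+.04),rate=.08); st("up")
snap(2)
```

```text
contact True t 10.28 slot [-0.0001  0.     -0.0256] F [-2.  -0.9  5.2] w 0.002
press True t 10.88 slot [ 0.0011  0.     -0.0321] F [-4.6 -0.7  5. ] w 0.004
up t 11.61 slot [-0.0005  0.      0.014 ] F [-0.7 -0.1 -0.6] w -0.001
```

Contact came at a reported -25.6 mm with the crest at +8 mm, so the tip offset is about 33.6 mm. The stop was reached 6.5 mm further in. I'll check whether it popped up.

Run:
```python
from rob import *
cs=load(2)
def ov(n,u,v,w,h,s):
    im=cv2.resize(cs[n]["pixels"][v:v+h,u:u+w],None,fx=s,fy=s,interpolation=cv2.INTER_CUBIC)
    R=SR
    b=box(.026)-[0,0,.0545]
    for i in([0,1,3,2],[4,5,7,6],[8,9,11,10]):
        cv2.polylines(im,[((proj(cs[n],b[i]@SR.T+ST)+.5-[u,v])*s).astype(np.int32)],True,(0,255,0),1)
    return im
cv2.imwrite("pics/ov4.png",np.hstack([ov("scene",220,150,110,110,4),ov("top",190,160,85,110,4)]))
```

```text
(no output)
```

View pics/ov4.png

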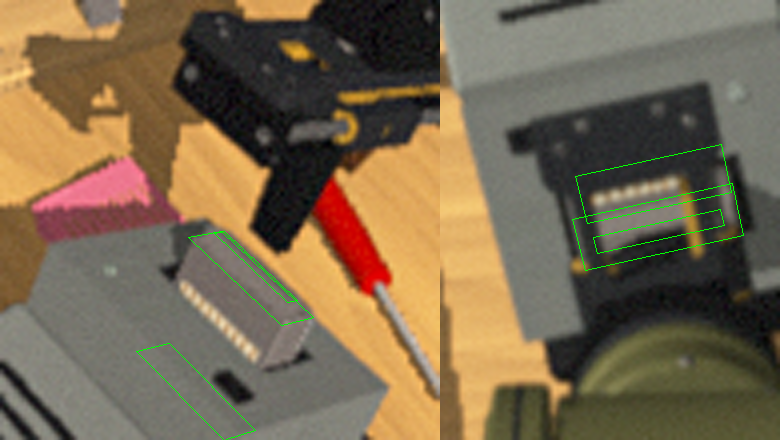

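It popped up: the body stands out at scene tile (190..313, 237..318), on the predicted outline. Next, grip it, pull it out and put it in the bin.

```bash
cat >> rob.py <<'E'
OFF=.0336            # real fingertips lie this far behind the reported TCP
Q=lambda x,y,z: S(x,y,z-OFF)      # reported TCP that puts the real tip at slot coords
def W(p,xa): return np.asarray(p)+np.asarray(xa)*OFF   # same in world, tool x = xa
E
python3 - <<'E'
from rob import *
manip.open()
h=manip.move_l(Q(0,0,.004),rate=.06,stop_force=8); st(f"down {h}")
manip.grab(40); st("grab")
manip.move_l(Q(0,0,.03),rate=.04); st("pull"); 
manip.move_l(Q(0,0,.13),rate=.15); st("out")
snap(3)
p=np.array([F["bin"][0],F["bin"][1],.25]); d=np.array([0,0,-1.])
q=best(W(p,d),d,np.array([1.,0,0])); print(manip.ik(W(p,d),q)); np.save("qbin.npy",q)
E
python3 - <<'E'
import cv2,numpy as np
a=cv2.imread("pics/scene3.png")[70:320,200:460]; b=cv2.imread("pics/top3.png")[120:330,50:310]
cv2.imwrite("pics/s3.png",np.vstack([cv2.resize(np.hstack([a[:210],b]),None,fx=1.5,fy=1.5,interpolation=cv2.INTER_CUBIC)]))
E
```

```text
down False t 14.12 slot [ 0.0003 -0.     -0.0295] F [ 0.8 -0.   0.3] w 1.004
grab t 15.22 slot [-0.0006  0.0001 -0.0298] F [-1.  -1.   0.1] w 0.271
pull t 16.02 slot [-0.0001  0.     -0.0036] F [-0.   0.2 -3.1] w 0.271
out t 16.83 slot [-0.0009  0.0001  0.0955] F [ 0.7  0.  -1.9] w 0.27
[ 5.05564336e-01  2.21925960e-03  1.71722445e+00 -4.44089210e-16
  1.42214894e+00  5.05564336e-01]
```

View pics/s3.png

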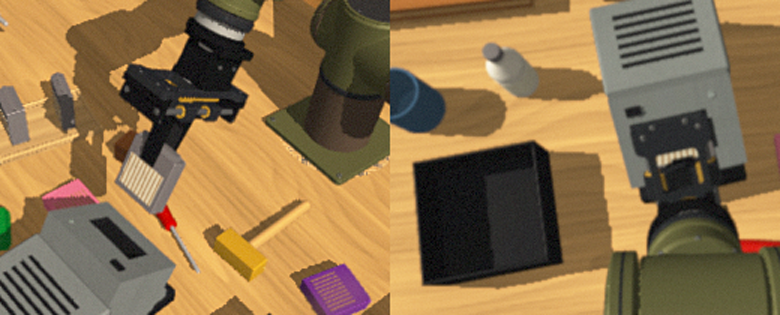

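The old cassette is in hand (width 25.7 mm, about 2 N) and the slot is empty. I'll refine the bin centre from the top view at rim height, then place it.

Run:
```python
from rob import *
c=load(0)["top"]
def back(uv,z):
    return least_squares(lambda X:proj(c,[X[0],X[1],z])[0]-uv,[.5,.3]).x
C=np.array([back(p,.07) for p in[(67,228),(152,215),(163,299),(73,309)]]); print(C.round(3).tolist())
ctr=C.mean(0); e=(C[0]-C[1]+C[3]-C[2]); yaw=np.arctan2(-e[0],e[1]); print(ctr,yaw,np.linalg.norm(C-np.roll(C,1,0),axis=1))
d=np.array([0,0,-1.]); ya=np.array([np.cos(yaw),np.sin(yaw),0])
P=lambda z:W([ctr[0],ctr[1],z],d)
q=best(P(.25),d,ya)
manip.move_pose(P(.25),q); st("over bin"); snap(4)
h=manip.move_l(P(.072),rate=.15,stop_force=10); print(h,manip.get_ee_pos())
manip.open(); manip.hold(.2); manip.move_l(P(.25),rate=.2); st("rel"); snap(5)
a=load(4);b=load(5)
I=np.hstack([cv2.resize(x["scene"]["pixels"][170:420,270:530],(400,385)) for x in(a,b)])
cv2.imwrite("pics/s5.png",I)
```

```text
[[0.577, 0.422], [0.585, 0.246], [0.41, 0.233], [0.411, 0.411]]
[0.49584683 0.32814256] 0.017898376474923733 [0.16624921 0.17607908 0.17467585 0.17810406]
over bin t 18.03 slot [0.0206 0.279  0.088 ] F [-0.4  0.2 -1.2] w 0.273
False [0.49683327 0.32864663 0.0397915 ]
rel t 21.93 slot [0.0191 0.2794 0.0872] F [-0.2 -0.8 -0.4] w 1.001
```

View pics/s5.png

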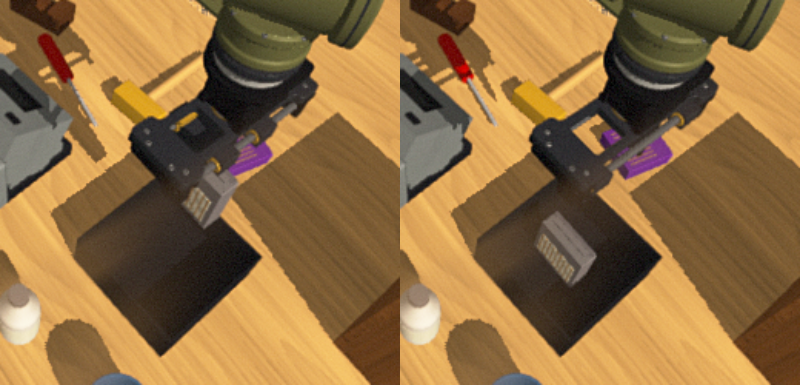

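The old cassette stands in the bin near its centre, let go. Now the thin spare.

Run:
```python
from rob import *
x,y,yaw=F["cas"][:3]; d=np.array([0,0,-1.]); ya=np.array([np.cos(yaw),np.sin(yaw),0])
P=lambda z:W([x,y,z],d)
q=best(P(.2),d,ya); print(manip.ik(P(.2),q))
manip.move_pose(P(.22),q); st("over tray")
h=manip.move_l(P(.063),rate=.13,stop_force=6); st(f"down {h}")
if not h:
    manip.grab(40); st("grab"); manip.move_l(P(.22),rate=.15); st("lift"); 
    q=np.load("qslot.npy"); manip.move_pose(Q(0,0,.11),q); st("over slot"); snap(6)
    cs=load(6)
    def ov(n,u,v,w,h,s):
        im=cv2.resize(cs[n]["pixels"][v:v+h,u:u+w],None,fx=s,fy=s,interpolation=cv2.INTER_CUBIC)
        b=box(.026)+[0,0,.110-.057]
        for i in([0,1,3,2],[4,5,7,6],[8,9,11,10]): cv2.polylines(im,[((proj(cs[n],b[i]@SR.T+ST)+.5-[u,v])*s).astype(np.int32)],True,(0,255,0),1)
        return im
    t=cv2.resize(cs["top"]["pixels"][170:290,390:470],None,fx=3,fy=3)
    a=ov("scene",200,100,140,150,4); t=cv2.copyMakeBorder(t,0,a.shape[0]-t.shape[0],0,0,0); cv2.imwrite("pics/s6.png",np.hstack([a,t]))
```

```text
[-7.59687693e-01 -1.08875867e-01  1.90796787e+00 -4.44089210e-16
  1.34250065e+00 -4.92669594e-01]
over tray t 24.39 slot [-0.1151 -0.3683  0.1322] F [-0.1  0.  -0.1] w 1.003
down False t 25.75 slot [-0.1931 -0.3695 -0.0029] F [-0.3  0.1 -0.2] w 0.999
grab t 26.84 slot [-0.1941 -0.3689 -0.0035] F [ 0.9 -0.   0.1] w 0.272
lift t 28.04 slot [-0.1169 -0.3682  0.1315] F [-0.5  0.1 -1.9] w 0.275
over slot t 29.47 slot [ 0.0003 -0.0007  0.0765] F [-0.1  0.2 -1.4] w 0.274
```

View pics/s6.png

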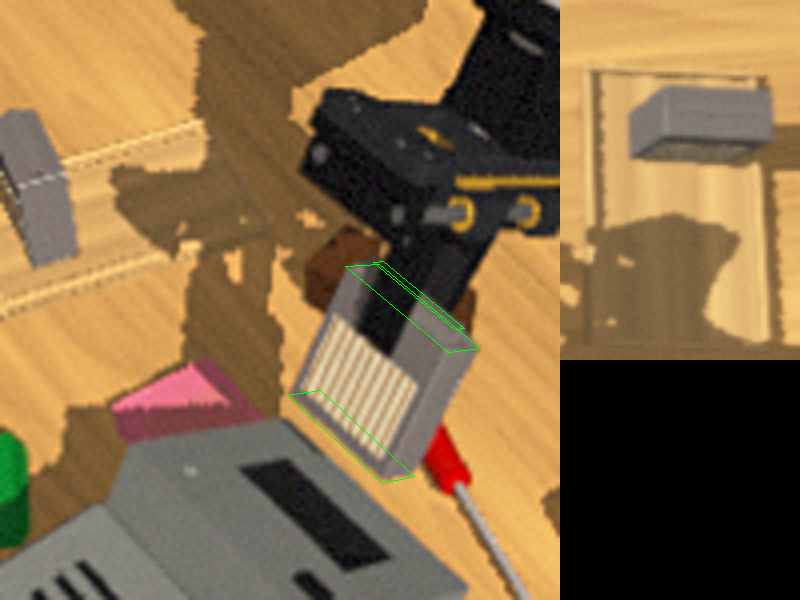

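The cassette in hand matches the predicted outline to about 1 px (2 mm), and the thick spare is untouched. Inserting now with a force guard.

Run:
```python
from rob import *
manip.move_l(Q(0,0,.068),rate=.1); st("at mouth")
h=manip.move_l(Q(0,0,.0035),rate=.035,stop_force=10); st(f"insert {h}")
```

```text
at mouth t 30.13 slot [-0.     -0.0002  0.0343] F [ 0.3  0.5 -1.6] w 0.273
insert False t 32.12 slot [ 0.0002 -0.     -0.0299] F [ 0.3 -0.  -1.2] w 0.272
```

Run:
```python
from rob import *
manip.open(); manip.move_l(Q(0,0,.055),rate=.12); manip.grab(20); st("closed")
h=manip.move_l(Q(0,0,.020),rate=.03,stop_force=3); st(f"contact {h}")
h=manip.move_l(Q(0,0,-.006),rate=.02,stop_force=22); st(f"press {h}"); print("tip z",inslot()[2]+OFF)
manip.move_l(Q(0,0,.03),rate=.05); manip.move_l(Q(0,0,.12),rate=.15); st("up"); snap(7)
cs=load(7)
def ov(n,u,v,w,h,s):
    im=cv2.resize(cs[n]["pixels"][v:v+h,u:u+w],None,fx=s,fy=s,interpolation=cv2.INTER_CUBIC)
    b=box(.026)-[0,0,.079]
    for i in([8,9,11,10],): cv2.polylines(im,[((proj(cs[n],b[i]@SR.T+ST)+.5-[u,v])*s).astype(np.int32)],True,(0,255,0),1)
    return im
a=ov("scene",220,180,110,100,4);t=ov("scene",310,270,140,130,2); t=cv2.copyMakeBorder(t,0,a.shape[0]-t.shape[0],0,0,0); cv2.imwrite("pics/s7.png",np.hstack([a,t]))
```

```text
closed t 35.44 slot [-0.     -0.      0.0214] F [-0.5  0.8 -0.7] w 0.002
contact True t 36.21 slot [-0.0006  0.     -0.0017] F [-0.8 -0.5  3.4] w 0.006
press True t 37.62 slot [ 0.0007  0.0001 -0.032 ] F [-4.2 -1.3  4.8] w 0.006
tip z 0.0016118589737205008
up t 39.09 slot [-0.0008  0.0001  0.0856] F [-0.5 -0.2 -0.2] w 0.003
```

View pics/s7.png

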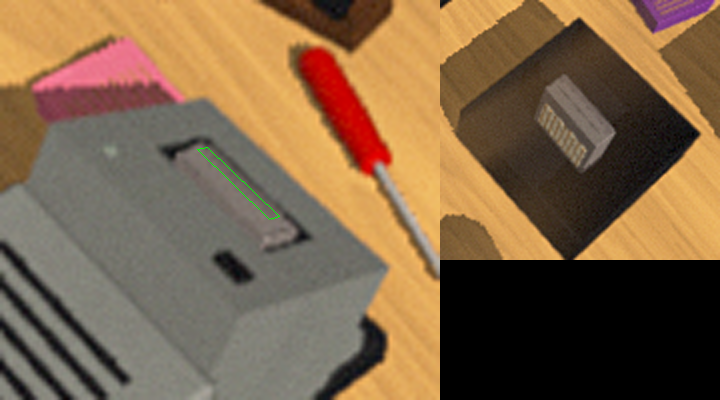

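The new cassette is held down with only its ridge showing, and the old one is still in the bin. As a last check, I'll compare the slot numerically with the first picture (the caught state), then hand in.

Run:
```python
from rob import *
a,b=load(0),load(7)
A=cv2.cvtColor(a["scene"]["pixels"][205:250,250:305],6).astype(np.float32);B=cv2.cvtColor(b["scene"]["pixels"][205:250,250:305],6).astype(np.float32)
C=cv2.cvtColor(load(2)["scene"]["pixels"][205:250,250:305],6).astype(np.float32)
print("mean diff to caught/popped",np.abs(A-B).mean(),np.abs(C-B).mean())
r=lambda I:cv2.phaseCorrelate(A[8:40,8:50],I[8:40,8:50]); print(r(B))
manip.close_job(); print(manip.get_time())
```

```text
mean diff to caught/popped 7.129697 14.394343
((0.5209672542475587, -0.06257564520940306), 1.0042707628673977)
the job is handed in; nothing more can be done
the job is handed in; nothing more can be done
```

The filter cassette is changed and the job is handed in, at about 39 s of robot time. No verdict was reported.

**What I did**
- I pressed the old cassette to the stop and it popped up. I pulled it out and stood it in the bin.
- I took the thin spare from the tray, slid it into the slot and pressed it home. I then let go and moved the arm clear.

**Last checks**
- **New cassette:** the slot looks like the starting, caught state. The picture shift is about 0.5 px, and the image is closer to the caught picture than to the popped-up one (7.1 against 14.4). It went down about 30 mm from first contact to the end stop. The presses were stopped at a 22 N change in force.
- **Old cassette:** it stands free near the centre of the bin.
- **Thick spare:** it looked unmoved in the last picture I viewed of it, taken before the new cassette went in.

**What disagreed or failed**
- **Fingertip position:** the real fingertips lie about 34 mm behind the reported TCP, although the text puts the TCP at the very end of the fingers. My first press therefore touched nothing. I measured the offset from the pictures and by touching the cassette, then corrected for it.
- **Crest overlay:** the crest outline I drew over the last picture lay about 2 px off the actual ridge.
- **Bin measurement:** my two-view measurement gave the bin's rim heights poorly, so I placed the bin from the top view at the 70 mm height given in the text.

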